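# Reassemble the food processor on the slim cart

### The job

On the cart's top tier the food processor's bowl is round its drive post but sits skewed on top of the locating pegs: without lifting it off, turn it by its handle until it drops down over the pegs, with the handle above the speed dial. Then thread the slicing disc, hub up, onto the drive post and press it down past the spring catch until it is fully home and level. Let go, and leave the other things on the tier where they stand.

Things in the scene. Friction and masses are not known exactly. Their poses are not given: they have to be found in the camera images.
- cart: slim rolling cart in pale blue metal, three tiers, does not move. Origin: centre of the top tier's deck, on the deck (z = 0). Its y runs along the 760 mm length, its x across the 260 mm width; the deck has a lip 35 mm high and 6 mm thick all round.
- processor: white motor base of a compact food processor, on the deck, does not move: round, 152 mm across at the foot, 140 mm at its flat top, 100 mm high. Origin: centre of its underside, z up. Its +x side carries the black speed dial, which stands out to 88 mm from the axis at 52 mm height. The drive post stands up from the middle of its top (see spindle), three pegs round it (see peg).
- peg (a point): top of the orange locating peg on the dial side. Three such pegs, 9 mm across and 12 mm high, stand on the processor's flat top, 45 mm from its axis, at 0, 115 and -115 degrees from its +x.
- spindle (a point): centre of the drive post at its shoulder, 160 mm above the deck: where the disc's origin is when home. Below it a grey shaft 26 mm across, above it a steel post 16 mm across up to 220 mm above the deck, tip tapered. 14 mm above the shoulder three spring balls stand out to 24 mm across: a disc let down stops on them about 19 mm too high and needs a push of 10 to 16 N to pass.
- bowl: clear bowl, loose, 320 g, 130 mm across the rim, 75 mm high, wall 3 mm, with a central chimney (bore 31, outside 41, 57 mm high) round the drive post. Origin: centre of its underside; +x points to the handle. Three sockets 14 mm wide underneath fit the pegs in one position only: the bowl's x along the processor's x. Starts riding on the pegs, underside 112 mm above the deck.
- handle (a point): middle of the bowl's orange handle: an upright round bar 16 mm thick, 102 mm from the bowl's axis, 40 mm above its underside; the bar spans 18 to 62 mm above the underside, joined to the bowl by 16 mm thick level arms at both ends. It starts 0.4 to 1.4 rad anticlockwise (from above) of handle_home; turning takes under 3 N.
- handle_home (a point): where the middle of the handle is when the bowl is home: above the speed dial, 102 mm from the processor's axis, 140 mm above the deck. When the bowl is turned to here it drops 12 mm over the pegs (underside 100 mm, rim 175 mm above the deck) and the pegs stop it from turning further.
- disc: slicing disc, loose, about 130 g: a steel plate 104 mm across and 4 mm thick with a white round hub 41 mm across standing up to 40 mm above the underside; open bore, 19 mm across in the lowest 9 mm and 22 mm above. Origin: centre of the underside, z up along the hub. It lies on the deck hub up at the start. Take it by the hub.
- jar: capped glass jar, 68 mm across, 100 mm high, bystander; origin: centre of its underside
- cup: yellow silicone cup with lid, 74 mm across, 96 mm high, bystander; origin: centre of its underside
- tin: aluminium tin, 74 mm across, 92 mm high, bystander; origin: centre of its underside
- timer: white and red kitchen timer, 66 mm across, 54 mm high, bystander; origin: centre of its underside
- coaster: round bamboo coaster, 82 mm across, 8 mm thick, bystander; origin: centre of its underside
- scoop: white plastic scoop, 110 mm long along its x, 36 mm wide, 24 mm high, bystander; origin on its underside near the middle
Mind the look-alikes: they are no part of the job. Of the things like the disc, leave any that is green; of the rest the larger one is meant.

How it is judged (in metres and radians):
On the way, in this order (a step that is already met when the one before it is completed fails the run):
1. the bowl has dropped over its pegs, fully down on the base (z of bowl in the frame of processor below 0.103 m and distance between handle and handle_home below 0.012 m and angle between bowl's own z axis and vertical below 0.05 rad), for 0.2 s.
2. the slicing disc is fully home on the post's shoulder (z of disc in the frame of spindle below 0.004 m and horizontal distance between disc and spindle below 0.005 m and angle between disc's own z axis and vertical below 0.07 rad), for 0.2 s.
At the end, for the whole second after the job is handed in: The bowl is down on the base (within 3 mm) over its pegs, handle above the dial (within 12 mm), level; the disc is hub up and level (within 0.07 rad) on the post, its underside within 4 mm of the shoulder and centred within 5 mm; both are at rest (all of step 1 and all of step 2 and z of disc in the frame of spindle above -0.004 m and linear speed of each of bowl, disc below 0.02 m/s); the robot touches nothing.
It fails at once if the bowl is lifted off (more than 20 mm above the height at which it rides on the pegs) (z of bowl in the frame of processor above 0.132 m).
It fails at once if another thing on the tier is shifted by more than 30 mm (distance of any of jar, cup, tin, timer, coaster, scoop from where it was at the start of the episode above 0.03 m).
It also fails if it takes over 61 s, if anything falls off the work surface, if the arm or the gripper's body presses on something with over 40 N, if the wrist force passes 120 N, or if a joint passes its speed limit or range.

### The arm

A 7-joint arm with a two-finger parallel gripper is mounted at the origin on the work surface. World frame = base frame: x ahead of the robot, y to its left, z up, the work surface at z = 0. Lengths are in m, angles in degrees, forces in N, time in s.
With the tool pointing down it reaches from about 0.425 to 0.875 m from the base axis. Payload 9.9 kg.
Tool frame: the origin (TCP) lies on the mounting face of the last link; the fingertips stand 173 mm ahead of it and the grasp point (between the pads) lies 155 mm ahead of it; z points along the fingers, y is the direction in which the jaws open and shut (so a half turn about z gives the same grasp; the last joint's range is limited). The gripper opens to 85 mm and grips with 20 to 120 N. Pads are 22 mm wide; open, the fingers measure 114 mm over their backs; the gripper's body (76 mm by 85 mm) begins 54 mm behind the grasp point. The pads swing forward as they close: fully open they stand 13 mm farther back than shut.
Start: joints at [65.214, 32.985, 1.427, 82.34, -0.859, 64.687, -3.237], TCP at [0.231, -0.634, 0.405] pointing down, gripper open.
Joint ranges: [-157.87, 157.87], [-19.46, 123.44], [-87.15, 90], [11.01, 140.99], [-62.26, 242.26], [9.8, 113.94], [-161.44, 161.44]. Speed limits (degrees/s): [127.2, 127.2, 172.46, 172.46, 180, 180, 180].

### API

Orientations are given as [roll, pitch, yaw] about the fixed x, y, z axes, in that order (R = Rz(yaw) Ry(pitch) Rx(roll)).
In Python, from workcell import status, cams, ticket, finder gives the robot as it stands.
- The arm moves only by the tool move_arm, never from a script. Its argument "rows" is a list of rows, each a list of 3 entries, a list of its own where there are three numbers: the gripper command: -1 is shut, 1 is fully open, values between are in proportion, then the shift along the tool's x, y, z in cm, then the turn about the tool's z in rad. In form: [[hand, [dx, dy, dz], spin], ...]. A call has 1 to 8 rows; each row is the pose to reach, as a shift and turn from the pose measured when the call began, along the tool's axes at that moment; what a row does not reach only later rows make up. A row lasts 1/12 s, in which the tool goes at most 41.7 mm and 7.16 degrees, less where a joint would pass 70% of its speed; a pose out of reach is approached as far as the arm can. A call with a gripper value outside its range is refused whole. The fingers move at their own pace and stop on an object; "force" is the grip in N (left out, the last holds). Time passes only in rows, so rows that repeat a pose let the fingers close. It gives the time, the measured TCP pose, the force and the opening at its end, in the units of the state.
- status.sense(): the state, without advancing time (a new reading comes with each control period).
- cams.read_camera(name): name is "side" or "top" or "wrist"; returns (picture, depth): 480x640x3 uint8, red, green, blue; 480x640 float32, m along the optical axis (not along the pixel's ray), 0 where there is no reading.
- cams.calibration(name): a dict with "fx", "fy", "cx", "cy" (pixels), "extrinsics" (4x4, takes a point from world to camera coordinates). Camera axes: x right, y down, z forward; pixel columns grow to the right and rows downward; lengths in m; the calibration is good to about 2 mm. The wrist camera is an equidistant fisheye: a pixel r from the principal point sees the ray r / f radians off the axis. A picture is of the moment at which its call begins: read the wrist's pose just before it. calibration takes no time and is no camera call; for the wrist camera it gives the pose at the moment of the call.
- ticket.finish_job(): hands the job in, once; it reports no verdict.
Trained networks look in the newest picture that a camera, given by its name, has taken for a name from the list of things; names that differ only in an ending like _2 or _b are one class to them, and where a whole thing is asked for, a point or a joint stands for the part that bears it (a point fixed in the world has none). Each returns a list of dicts, best first, with "confidence" (0 to 1); they miss things now and then, are a little off and sometimes report something else, mostly with a low value. They report only what shows in the picture. A call takes as long as a camera call. They do not tell look-alikes from the thing itself.
- finder.find_in(camera, thing): "box" ([centre column, centre row, width, height] in pixels, round what is visible of it).
- finder.masks_of(camera, thing): "pixels" (480x640 bool, what is visible of it) and "box" ([centre column, centre row, width, height] in pixels, round what is visible of it).
- finder.mark_of(camera, thing): "xy" ([column, row] in pixels: a listed point, or the origin of a listed thing).
The state is a dict: "clock": time; "q": joint angles; "dq": joint speeds; "tau": joint torques, N m; "tool_pos": TCP position; "orientation": TCP orientation; "contact_force": force on the tool from outside, world axes, zero at the start; "torque": the same for the moment, N m; "gripper_width": finger opening in m.
Only numpy, scipy, OpenCV 4.12 (cv2) and the standard library are available. Lean on these libraries where they do the work, as an engineer would, in place of code of your own. Each camera call takes 0.05 s, during which the arm holds its last target.

## Working session

There is one attempt and no reset: what is moved stays moved. The work goes in short steps, Python scripts to look and compute and a tool call to move; the robot and the scene stay as the last step left them, time stands still between calls to the robot, and variables do not carry over. Pictures are saved under pics/ and viewed, and the job is handed in when it is done.

Besides the shell and the picture viewer there is one more tool, called after "Request:" as name(argument=value, ...), one argument or row to a line, values as JSON. move_arm: Moves the arm, as the interface text tells. Its arguments: {"type":"object","properties":{"rows":{"type":"array"},"force":{"type":"number"}},"required":["rows"]}

```bash
ls; mkdir -p pics
python3 - <<'E'
from workcell import status,cams,finder
import cv2,json
s=status.sense();print(s)
for n in ["top","side","wrist"]:
    p,d=cams.read_camera(n);cv2.imwrite(f"pics/{n}0.png",p[:,:,::-1])
    c=cams.calibration(n);print(n,c)
E
```

```text
pics
{'clock': 0.0, 'q': array([65.21357867, 33.03124241,  1.4233297 , 82.38683567, -0.85858826,
       64.68687974, -3.24054308]), 'dq': array([ 0.03547792, -0.01821925,  0.06421268, -0.06513106, -0.006544  ,
        0.09033971,  0.03380114]), 'tau': array([-2.90757907e-04, -7.65752363e+01,  2.25050658e+00, -2.85959601e+01,
        1.54064933e-02,  1.29146670e-02,  2.26126207e-05]), 'tool_pos': array([ 0.23065594, -0.63418282,  0.40385654]), 'orientation': array([-1.79905782e+02,  5.59101514e-03,  1.99841251e+01]), 'contact_force': array([0.10142789, 0.52060235, 0.30505555]), 'torque': array([-0.02797736,  0.02787014, -0.00433638]), 'gripper_width': 0.08536008137560615}
top {'fx': 541.4830103888678, 'fy': 541.4830103888678, 'cx': 319.84145969275914, 'cy': 239.7462229950599, 'extrinsics': array([[ 0.01824786, -0.99981481,  0.00611235,  0.0503342 ],
       [-0.97705705, -0.01912928, -0.21211692,  0.43889536],
       [ 0.21219456, -0.00210144, -0.97722518,  1.17203808],
       [ 0.        ,  0.        ,  0.        ,  1.        ]])}
side {'fx': 453.3868683923298, 'fy': 453.3868683923298, 'cx': 321.7032882548809, 'cy': 241.2648929054378, 'extrinsics': array([[-0.99776946, -0.0636402 ,  0.02015034,  0.41759947],
       [-0.05471169,  0.60667938, -0.79306164,  0.07667788],
       [ 0.03824581, -0.79239514, -0.60880802,  1.18875328],
       [ 0.        ,  0.        ,  0.        ,  1.        ]])}
wrist {'fx': 371.64829954431775, 'fy': 371.64829954431775, 'cx': 324.3857170062945, 'cy': 242.0664343589929, 'extrinsics': array([[ 0.34250359, -0.93951555, -0.00135379, -0.67597609],
       [-0.88777877, -0.32411367,  0.32680143, -0.0432527 ],
       [-0.30747381, -0.1107288 , -0.94509205,  0.38056539],
       [ 0.        ,  0.        ,  0.        ,  1.        ]])}
```

View pics/top0.png

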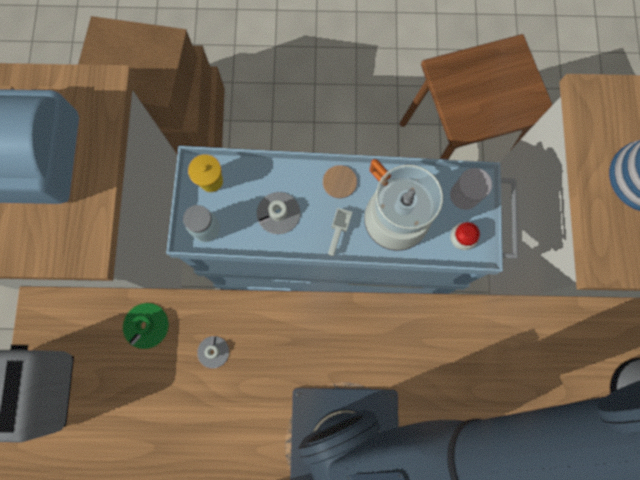

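View pics/side0.png

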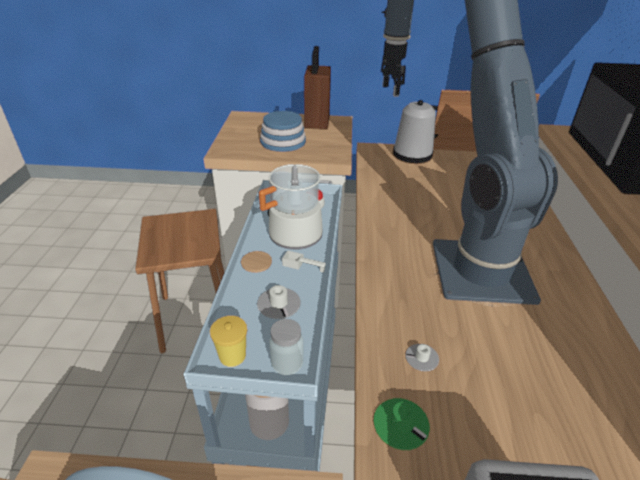

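```bash
cat > h.py <<'E'
import numpy as np,cv2
from workcell import status,cams,finder
def ray(c,uv):
    R=c["extrinsics"][:3,:3];t=c["extrinsics"][:3,3]
    d=np.array([(uv[0]-c["cx"])/c["fx"],(uv[1]-c["cy"])/c["fy"],1.])
    return -R.T@t, R.T@d
def pt(c,uv,depth):
    o,d=ray(c,uv);return o+d*depth
def atz(c,uv,z):
    o,d=ray(c,uv);return o+d*(z-o[2])/d[2]
def proj(c,P):
    p=c["extrinsics"][:3,:3]@np.asarray(P)+c["extrinsics"][:3,3]
    return np.array([c["fx"]*p[0]/p[2]+c["cx"],c["fy"]*p[1]/p[2]+c["cy"]])
def cloud(c,d):
    v,u=np.mgrid[:480,:640]
    P=np.stack([(u-c["cx"])/c["fx"]*d,(v-c["cy"])/c["fy"]*d,d],-1)
    R=c["extrinsics"][:3,:3];t=c["extrinsics"][:3,3]
    return (P-t)@R
E
python3 - <<'E'
from h import *
for n in ["top","side"]:
    p,d=cams.read_camera(n);c=cams.calibration(n);np.savez(f"{n}.npz",p=p,d=d)
    X=cloud(c,d)
    for t in ["cart","processor","peg","spindle","bowl","handle","handle_home","disc","timer","tin","scoop","coaster","jar","cup"]:
        for r in finder.mark_of(n,t)[:4]:
            u,v=map(int,np.round(r["xy"]));
            z=X[v,u] if 0<=v<480 and 0<=u<640 else None
            print(n,t,np.round(r["xy"],1),round(r["confidence"],2),np.round(z,3))
    q=cv2.resize(p[140:270,330:510] if n=="top" else p[150:260,230:360],None,fx=4,fy=4,interpolation=cv2.INTER_CUBIC)
    cv2.imwrite(f"pics/{n}_z.png",q[:,:,::-1])
    print(status.sense()["clock"])
E
```

```text
top cart [335.  210.8] 0.9 [ 0.519  0.024 -0.004]
top cart [207.  227.8] 0.21 [0.451 0.306 0.083]
top processor [394.6 219.2] 0.94 [ 0.469 -0.1    0.126]
top processor [340.9 183.2] 0.29 [0.586 0.011 0.008]
top spindle [403.8 200.1] 0.65 [ 0.497 -0.112  0.175]
top bowl [406.8 203.8] 0.7 [ 0.493 -0.12   0.158]
top handle [335.5 232.3] 0.74 [0.462 0.022 0.025]
top handle [374.9 164.6] 0.56 [ 0.569 -0.052  0.179]
top disc [145.5 324.8] 0.82 [0.241 0.435 0.041]
top disc [213.5 351.9] 0.72 [0.186 0.285 0.031]
top disc [276.7 211.8] 0.62 [ 0.513  0.161 -0.   ]
top timer [462.6 236.9] 0.74 [ 0.448 -0.262  0.056]
top tin [463.7 194.9] 0.9 [ 0.537 -0.259  0.088]
top scoop [339.5 232.8] 0.56 [ 0.465  0.012 -0.   ]
top coaster [342.3 181.1] 0.86 [0.59  0.008 0.008]
top jar [403. 202.] 0.75 [ 0.497 -0.112  0.159]
top jar [207.  227.4] 0.74 [0.452 0.305 0.09 ]
top jar [405.6 203.7] 0.45 [ 0.493 -0.118  0.157]
top cup [211.2 181.4] 0.9 [0.559 0.304 0.085]
0.9
side cart [286.5 267.2] 0.9 [ 0.51   0.029 -0.001]
side processor [297.2 233.3] 0.58 [ 0.488 -0.044  0.057]
side peg [278.9 196.2] 0.58 [ 0.535 -0.061  0.159]
side peg [277.6 303.1] 0.45 [0.509 0.181 0.019]
side spindle [296.  185.9] 0.76 [ 0.496 -0.1    0.168]
side bowl [293.6 201.5] 0.91 [ 0.496 -0.055  0.147]
side bowl [282.  301.4] 0.68 [0.5   0.177 0.022]
side handle_home [304.8 264.8] 0.3 [ 0.462  0.014 -0.003]
side disc [419.5 359. ] 0.84 [0.193 0.308 0.009]
side disc [278.8 304.5] 0.81 [0.507 0.18  0.015]
side disc [295.9 187.3] 0.31 [ 0.495 -0.098  0.166]
side timer [312.9 202.4] 0.47 [ 0.449 -0.082  0.133]
side tin [281.7 303.9] 0.27 [0.501 0.177 0.013]
side scoop [304.  267.3] 0.82 [0.463 0.03  0.003]
side coaster [254.4 263.1] 0.75 [0.594 0.03  0.007]
side jar [286.9 360.8] 0.59 [0.465 0.363 0.046]
side cup [230.3 355. ] 0.74 [0.58  0.354 0.041]
side cup [289.1 358.5] 0.22 [0.461 0.361 0.053]
1.65
```

View pics/top_z.png

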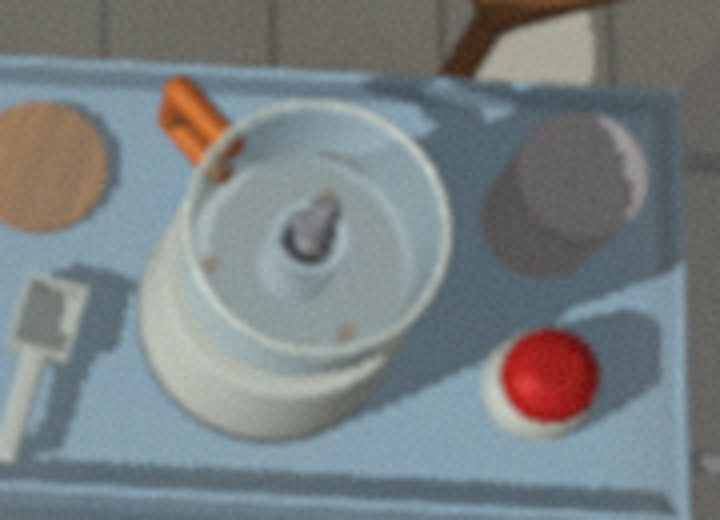

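View pics/side_z.png

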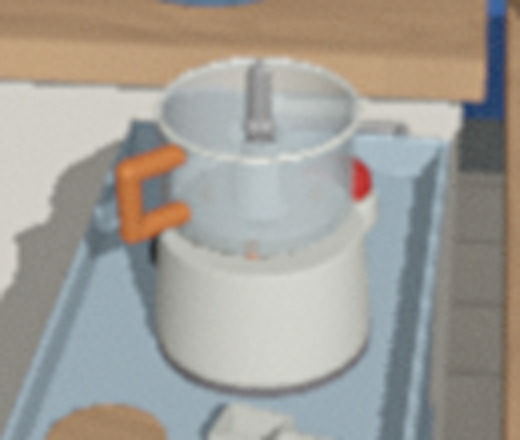

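View pics/wrist0.png

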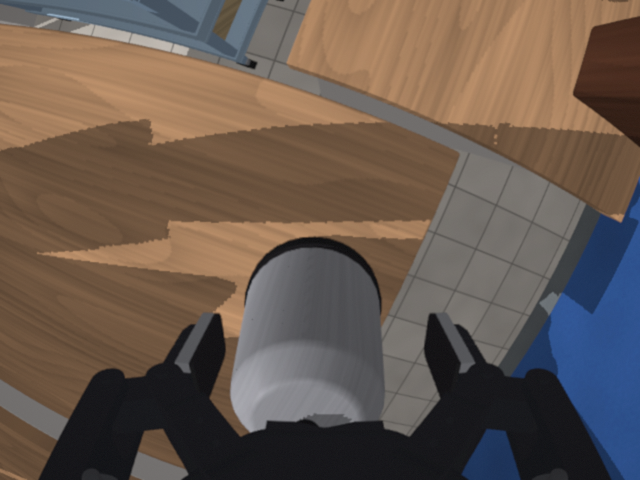

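Run:
```python
from h import *
t=np.load("top.npz");c=cams.calibration("top");p=t["p"];X=cloud(c,t["d"])
crop=p[150:245,360:450]
hsv=cv2.cvtColor(crop,cv2.COLOR_RGB2HSV)
r=crop.astype(int); m=(r[...,0]-r[...,2]>12)
n,l,s,ce=cv2.connectedComponentsWithStats(m.astype(np.uint8))
for i in range(1,n):
    if s[i,4]>3: 
        uv=ce[i]+[360,150];print(s[i],uv,np.round(atz(c,uv,0.112),4))
# base circle & bowl rim by depth
# rim points z~0.187
Y=X.reshape(-1,3)
reg=(abs(Y[:,0]-.5)<.1)&(abs(Y[:,1]+.11)<.1)
from scipy.optimize import least_squares
def fit(Q):
    f=lambda a:np.hypot(Q[:,0]-a[0],Q[:,1]-a[1])-a[2]
    return least_squares(f,[.5,-.11,.06],loss="soft_l1",f_scale=.002).x
for lo,hi in [(.182,.192),(.05,.09),(.1,.11),(.115,.18)]:
    Q=Y[reg&(Y[:,2]>lo)&(Y[:,2]<hi)];print(lo,len(Q),fit(Q) if len(Q)>10 else "")
# hist
print(np.histogram(Y[reg][:,2],bins=np.arange(-.01,.24,.01)))
# handle orange points
o=(p[...,0].astype(int)-p[...,2]>70)&(X[...,2]>.12)&(X[...,1]<0.0)&(X[...,0]>.5)
Q=X[o];print(len(Q),np.round(Q,3)[::4])
# disc
D=Y[(abs(Y[:,0]-.51)<.09)&(abs(Y[:,1]-.16)<.09)]
Q=D[D[:,2]>.03];print("hub",len(Q),Q.mean(0),Q.min(0),Q.max(0),np.median(Q[:,2]))
for n in["top","side"]:
  print(n,[ (np.round(r["box"],1),round(r["confidence"],2)) for r in finder.find_in(n,"disc")])
```

```text
[79  0 11  9 75] [445.21333333 154.32      ] [ 0.622  -0.2144  0.112 ]
[  9   9  22  27 337] [379.         171.81305638] [ 0.5784 -0.068   0.112 ]
[22 55  2  2  4] [382.5 205.5] [ 0.502  -0.0751  0.112 ]
[55 72  3  3  8] [415.875 222.875] [ 0.4648 -0.1465  0.112 ]
0.182 650 [ 0.50182862 -0.11861103  0.06444065]
0.05 417 [ 0.50214969 -0.11919262  0.07227937]
0.1 213 [ 0.5037459  -0.12041084  0.06622213]
0.115 3074 [ 0.51371631 -0.12295383  0.04812461]
(array([1402, 1414,   95,   71,  100,   85,  100,  104,  110,  103,  303,
        213,   44, 1636,  320,  234,  261,  302,  288,  707,   50,   12,
         41,    8]), array([-0.01,  0.  ,  0.01,  0.02,  0.03,  0.04,  0.05,  0.06,  0.07,
        0.08,  0.09,  0.1 ,  0.11,  0.12,  0.13,  0.14,  0.15,  0.16,
        0.17,  0.18,  0.19,  0.2 ,  0.21,  0.22,  0.23]))
203 [[ 0.579 -0.046  0.182]
 [ 0.58  -0.054  0.18 ]
 [ 0.577 -0.052  0.182]
 [ 0.576 -0.046  0.179]
 [ 0.575 -0.054  0.18 ]
 [ 0.573 -0.046  0.18 ]
 [ 0.574 -0.054  0.179]
 [ 0.574 -0.044  0.172]
 [ 0.571 -0.052  0.181]
 [ 0.57  -0.06   0.183]
 [ 0.569 -0.048  0.178]
 [ 0.568 -0
[... 752 characters left out ...]
136]
 [ 0.563 -0.055  0.134]
 [ 0.562 -0.063  0.137]
 [ 0.55  -0.067  0.172]
 [ 0.558 -0.06   0.142]
 [ 0.561 -0.07   0.135]
 [ 0.558 -0.065  0.136]
 [ 0.556 -0.065  0.136]
 [ 0.536 -0.061  0.187]]
hub 187 [0.51113921 0.1588759  0.03897411] [0.49209956 0.13968862 0.03058537] [0.53188714 0.17897976 0.04565696] 0.039107584459294215
top [(array([214.2, 350.7,  31.3,  33. ]), 0.79), (array([276.8, 210.9,  43.6,  42.9]), 0.6), (array([397.8, 220.8,  65.3,  64.3]), 0.39), (array([471.7, 188.9,  46. ,  44. ]), 0.38)]
side [(array([419.8, 358.5,  32.5,  24.2]), 0.9), (array([278.6, 303. ,  43.6,  35.7]), 0.77), (array([401.4, 425.4,  61.3,  53.7]), 0.75), (array([288.6, 187.7,  63.8,  48.2]), 0.41)]
```

```bash
cat >> h.py <<'E'
from scipy.spatial.transform import Rotation as Ro
def plan(targets):
    s=status.sense();R=Ro.from_euler("xyz",s["orientation"],degrees=True).as_matrix()
    print("now",np.round(s["tool_pos"],4),np.round(s["orientation"],2),round(s["clock"],2),"F",np.round(s["contact_force"],1),"w",round(s["gripper_width"],4))
    yaw=s["orientation"][2]
    for (x,y,z,yw) in targets:
        d=R.T@(np.array([x,y,z])-s["tool_pos"])*100
        print(np.round(d,2),"spin",round(np.radians((yaw-yw+180)%360-180),3))
E
python3 -c "
from h import *
plan([(.25,-.6,.46,20),(.573,-.048,.46,45)])"
```

```text
now [ 0.2307 -0.6344  0.4047] [-180.      0.     19.98] 1.75 F [0.5 0.1 0.7] w 0.0856
[ 2.99 -2.57 -5.53] spin -0.0
[ 52.21 -43.41  -5.53] spin -0.437
```

Request:
move_arm(
  rows=[
    [1,[3,-2.6,-5.5],0],
    [0.2,[3,-2.6,-5.5],0],
    [0.2,[52.2,-43.4,-5.5],-0.437],
    [0.2,[52.2,-43.4,-5.5],-0.437],
    [0.2,[52.2,-43.4,-5.5],-0.437],
    [0.2,[52.2,-43.4,-5.5],-0.437],
    [0.2,[52.2,-43.4,-5.5],-0.437],
    [0.2,[52.2,-43.4,-5.5],-0.437],
  ],
)

```text
clock: 2.42
tool_pos: [0.3768, -0.3821, 0.46]
orientation: [180.0, -0.0, 45.0]
contact_force: [1.9, -0.5, 0.2]
gripper_width: 0.0513
```

```bash
python3 -c "
from h import *
plan([(.573,-.048,.46,45)])"
```

```text
now [ 0.3768 -0.3821  0.46  ] [179.96  -0.    45.03] 2.42 F [ 1.9 -0.5  0.2] w 0.0513
[37.51 -9.73 -0.  ] spin 0.001
```

Request:
move_arm(
  rows=[
    [0.2,[37.5,-9.7,0],0],
    [0.2,[37.5,-9.7,0],0],
    [0.2,[37.5,-9.7,0],0],
    [0.2,[37.5,-9.7,0],0],
    [0.2,[37.5,-9.7,0],0],
    [0.2,[37.5,-9.7,0],0],
    [0.2,[37.5,-9.7,0],0],
    [0.2,[37.5,-9.7,0],0],
  ],
)

```text
clock: 3.08
tool_pos: [0.5456, -0.0945, 0.4602]
orientation: [179.9, -0.0, 45.0]
contact_force: [1.3, -0.6, -0.1]
gripper_width: 0.051
```

Request:
move_arm(
  rows=[
    [0.2,[5.5,-1.4,0],0],
    [0.2,[5.5,-1.4,0],0],
    [0.2,[5.5,-1.4,0],0],
    [0.2,[5.5,-1.4,0],0],
  ],
)

```text
clock: 3.42
tool_pos: [0.5747, -0.0448, 0.46]
orientation: [179.9, -0.0, 45.1]
contact_force: [-1.0, -0.5, -0.6]
gripper_width: 0.0515
```

Run:
```python
from h import *
plan([(.573,-.048,.46,45),(.573,-.048,.305,45)])
p,d=cams.read_camera("wrist");cv2.imwrite("pics/w1.png",p[:,:,::-1])
p,d=cams.read_camera("top");cv2.imwrite("pics/t1.png",p[:,:,::-1])
```

```text
now [ 0.5747 -0.0448  0.46  ] [179.94  -0.    45.15] 3.42 F [-1.  -0.5 -0.6] w 0.0515
[-0.35  0.1   0.  ] spin 0.003
[-0.35  0.09 15.5 ] spin 0.003
```

View pics/w1.png

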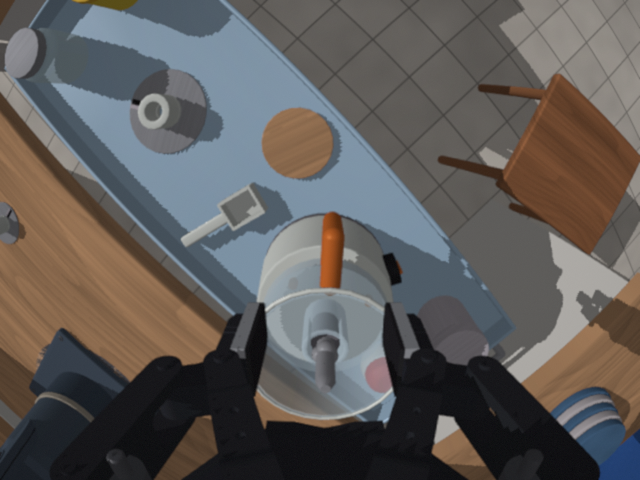

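Request:
move_arm(
  rows=[
    [0.2,[-0.3,0.1,4],0],
    [0.2,[-0.3,0.1,8],0],
    [0.2,[-0.3,0.1,12],0],
    [0.2,[-0.3,0.1,15.5],0],
    [0.2,[-0.3,0.1,15.5],0],
  ],
)

```text
clock: 3.93
tool_pos: [0.5701, -0.0522, 0.2995]
orientation: [-179.7, 0.5, 44.8]
contact_force: [-1.5, -0.1, -0.4]
gripper_width: 0.0514
```

Run:
```python
from h import *
C=np.array([.502,-.119])
plan([(C[0]+.102*np.cos(np.radians(a)),C[1]+.102*np.sin(np.radians(a)),.305,a) for a in (45,40,35,30,25,20,15,10,5)])
p,d=cams.read_camera("wrist");cv2.imwrite("pics/w2.png",p[:,:,::-1])
```

```text
now [ 0.5701 -0.0522  0.2995] [-179.71    0.47   44.79] 3.93 F [-1.5 -0.1 -0.4] w 0.0514
[ 0.66 -0.09 -0.56] spin -0.004
[ 0.62  0.8  -0.56] spin 0.084
[ 0.51  1.68 -0.57] spin 0.171
[ 0.32  2.55 -0.57] spin 0.258
[ 0.06  3.4  -0.57] spin 0.345
[-0.28  4.22 -0.57] spin 0.433
[-0.69  5.01 -0.57] spin 0.52
[-1.17  5.76 -0.57] spin 0.607
[-1.7   6.47 -0.57] spin 0.694
```

View pics/w2.png

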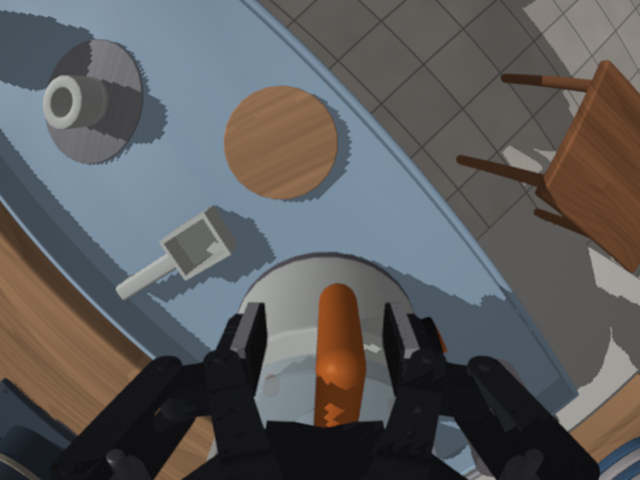

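Request:
move_arm(
  rows=[
    [-0.4,[0.66,0.3,-0.5],0.03],
    [-0.4,[0.62,0.8,-0.5],0.084],
    [-0.4,[0.51,1.68,-0.5],0.171],
    [-0.4,[0.32,2.55,-0.5],0.258],
    [-0.4,[0.06,3.4,-0.5],0.345],
    [-0.4,[-0.28,4.2,-0.5],0.433],
    [-0.4,[-0.7,5.0,-0.5],0.52],
    [-0.4,[-0.7,5.0,-0.5],0.52],
  ],
)

```text
clock: 4.65
tool_pos: [0.603, -0.0943, 0.3114]
orientation: [179.8, 0.1, 14.6]
contact_force: [-0.9, -0.2, 0.5]
gripper_width: 0.0255
```

```bash
cat > look.py <<'E'
from h import *
import sys
tag=sys.argv[1]; C=np.array([.502,-.119])
p,d=cams.read_camera("top");c=cams.calibration("top");X=cloud(c,d)
q=cv2.resize(p[130:270,330:510],None,fx=4,fy=4,interpolation=cv2.INTER_CUBIC);cv2.imwrite(f"pics/t{tag}.png",q[:,:,::-1])
p,d=cams.read_camera("wrist");cv2.imwrite(f"pics/w{tag}.png",p[:,:,::-1])
p,d=cams.read_camera("side");c=cams.calibration("side")
q=cv2.resize(p[140:260,220:370],None,fx=5,fy=5,interpolation=cv2.INTER_CUBIC);cv2.imwrite(f"pics/s{tag}.png",q[:,:,::-1])
plan([(C[0]+.102*np.cos(np.radians(a)),C[1]+.102*np.sin(np.radians(a)),.304,a) for a in map(float,sys.argv[2:])])
E
python3 look.py 3 10 5 0 -5 -10 -15 -20
```

```text
now [ 0.6021 -0.0919  0.3098] [179.93   0.2   15.14] 4.8 F [ 0.6  0.2 -0.9] w 0.0256
[-0.21  0.91  0.58] spin 0.09
[-0.33  1.79  0.58] spin 0.177
[-0.52  2.66  0.58] spin 0.264
[-0.79  3.51  0.59] spin 0.351
[-1.13  4.33  0.59] spin 0.439
[-1.55  5.12  0.59] spin 0.526
[-2.03  5.87  0.59] spin 0.613
```

View pics/w3.png

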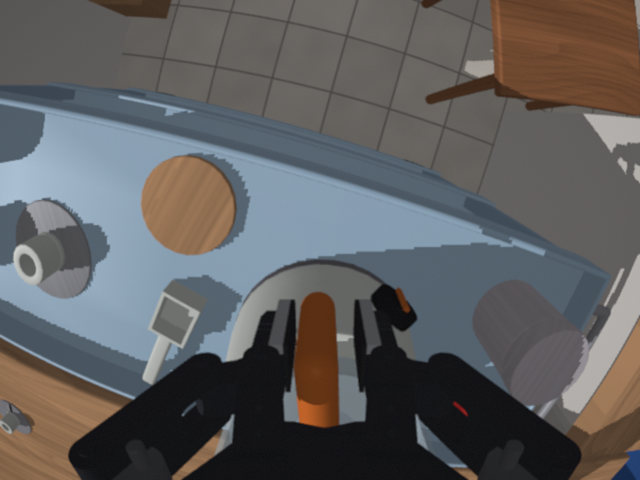

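View pics/s3.png

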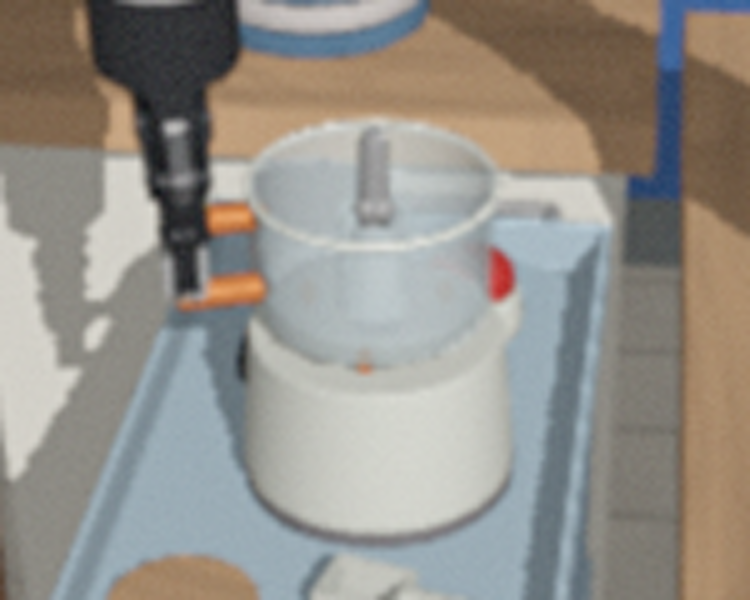

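Request:
move_arm(
  rows=[
    [-0.4,[-0.21,0.91,0.5],0.09],
    [-0.4,[-0.33,1.8,0.5],0.177],
    [-0.4,[-0.52,2.66,0.5],0.264],
    [-0.4,[-0.8,3.5,0.5],0.351],
    [-0.4,[-1.13,4.33,0.5],0.439],
    [-0.4,[-1.3,4.7,0.5],0.48],
    [-0.4,[-1.55,5.1,0.5],0.526],
    [-0.4,[-1.55,5.1,0.5],0.526],
  ],
)

```text
clock: 5.47
tool_pos: [0.6004, -0.1454, 0.3058]
orientation: [179.9, 0.1, -15.0]
contact_force: [1.2, 0.1, 0.3]
gripper_width: 0.0256
```

```bash
python3 look.py 4 -18 -20 -22 -24 -26 -28 -30 -32
```

```text
now [ 0.6006 -0.1446  0.3054] [ 1.7987e+02  1.0000e-01 -1.4820e+01] 5.62 F [ 1.2  0.4 -0.4] w 0.0253
[-0.    0.62  0.14] spin 0.055
[-0.03  0.97  0.14] spin 0.09
[-0.07  1.32  0.14] spin 0.125
[-0.12  1.68  0.14] spin 0.16
[-0.18  2.03  0.15] spin 0.195
[-0.26  2.38  0.15] spin 0.23
[-0.34  2.72  0.15] spin 0.265
[-0.44  3.06  0.15] spin 0.3
```

View pics/w4.png

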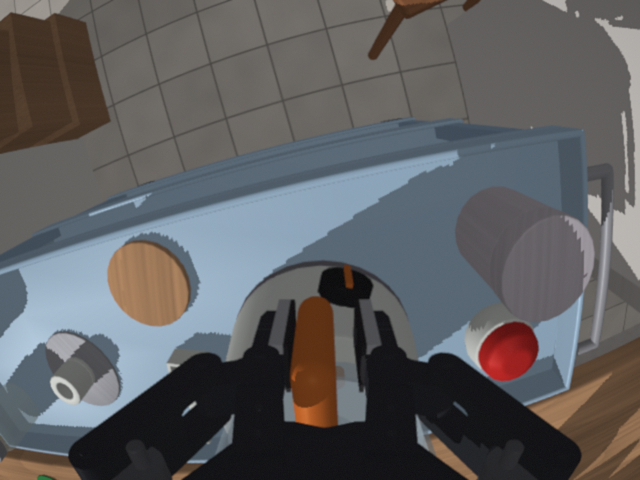

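View pics/t4.png

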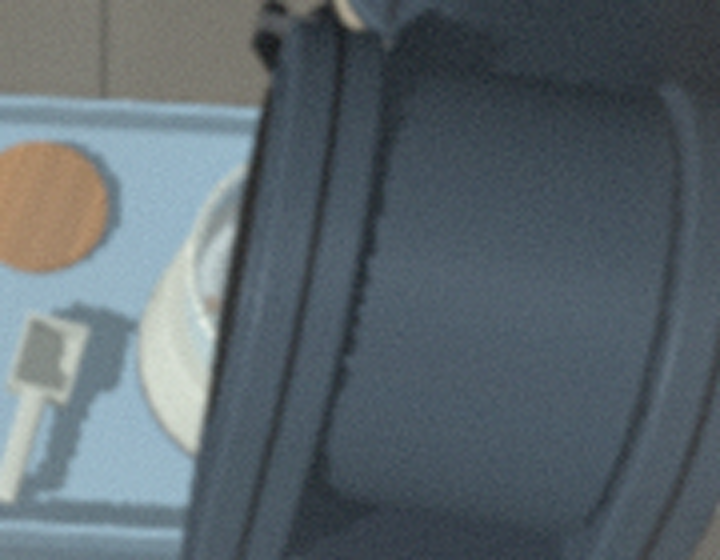

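Request:
move_arm(
  rows=[
    [-0.4,[0,0.6,0.1],0.055],
    [-0.4,[-0.03,0.97,0.1],0.09],
    [-0.4,[-0.07,1.32,0.1],0.125],
    [-0.4,[-0.1,1.5,0.1],0.143],
    [-0.4,[-0.12,1.68,0.1],0.16],
    [-0.4,[-0.15,1.85,0.1],0.177],
    [-0.4,[-0.18,2.03,0.1],0.195],
    [-0.4,[-0.22,2.2,0.1],0.21],
  ],
)

```text
clock: 6.28
tool_pos: [0.5928, -0.1655, 0.3045]
orientation: [179.8, 0.1, -26.9]
contact_force: [0.2, 0.9, -0.5]
gripper_width: 0.0253
```

```bash
python3 look.py 5 -26 -27 -28 -29 -30 -31 -32 -33
```

```text
now [ 0.5928 -0.1654  0.3045] [ 1.7984e+02  7.0000e-02 -2.6870e+01] 6.43 F [-0.4 -0.3 -0.7] w 0.0256
[ 0.   -0.19  0.05] spin -0.015
[ 0.   -0.02  0.05] spin 0.002
[-0.    0.16  0.05] spin 0.02
[-0.01  0.34  0.05] spin 0.037
[-0.01  0.52  0.05] spin 0.055
[-0.03  0.7   0.05] spin 0.072
[-0.04  0.87  0.05] spin 0.09
[-0.06  1.05  0.05] spin 0.107
```

View pics/w5.png

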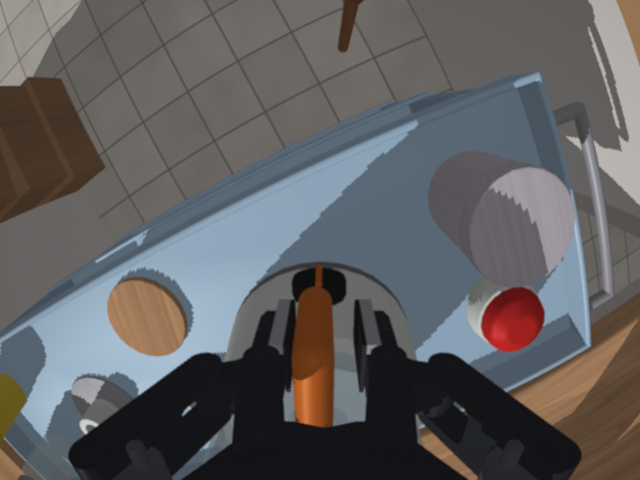

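View pics/s5.png

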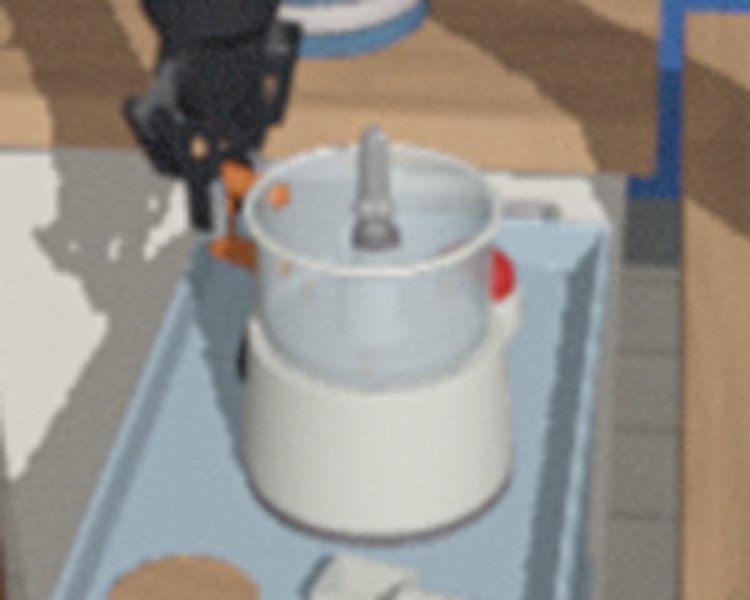

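Request:
move_arm(
  rows=[
    [-0.1,[0,-0.3,0],0],
    [0.2,[0,-0.3,0],0],
    [0.2,[0,-0.3,-4],0],
    [0.2,[0,-0.3,-8],0],
    [0.2,[0,-0.3,-12],0],
    [0.8,[0,-0.3,-15.5],0],
    [0.8,[0,-0.3,-15.5],0],
  ],
)

```text
clock: 7.02
tool_pos: [0.5955, -0.1629, 0.4673]
orientation: [-180.0, -0.6, -26.9]
contact_force: [0.3, -0.3, 0.9]
gripper_width: 0.0738
```

```bash
python3 look.py 6 -26
python3 - <<'E'
from h import *
p,d=cams.read_camera("side");c=cams.calibration("side");X=cloud(c,d);Y=X.reshape(-1,3)
o=(p[...,0].astype(int)-p[...,2]>70)&(X[...,2]>.1)&(X[...,1]<-0.05)&(X[...,0]>.52)&(X[...,2]<.2)&(X[...,1]>-.24)
Q=X[o];print(len(Q),Q.mean(0),Q.min(0),Q.max(0))
Q=Y[(np.hypot(Y[:,0]-.502,Y[:,1]+.119)<.07)&(np.hypot(Y[:,0]-.502,Y[:,1]+.119)>.055)&(Y[:,2]>.15)]
print("rim z",np.percentile(Q[:,2],[50,90,97,100]))
D=Y[(abs(Y[:,0]-.51)<.09)&(abs(Y[:,1]-.16)<.09)];Q=D[(D[:,2]>.035)];print("hub",len(Q),np.median(Q,0),(Q.min(0)+Q.max(0))/2)
plan([(.511,.159,.46,-27),(.511,.159,.30,-27)])
E
```

```text
now [ 0.5944 -0.1622  0.4595] [ 1.7986e+02  6.0000e-02 -2.6840e+01] 7.17 F [ 0.5  0.  -0.7] w 0.0769
[ 0.02  0.13 15.55] spin -0.015
122 [ 0.5850563  -0.15209067  0.14659587] [ 0.5539915  -0.16384889  0.1165635 ] [ 0.59819259 -0.13627606  0.1696573 ]
rim z [0.42732095 0.5687677  0.58742234 0.59679146]
hub 140 [0.51128926 0.1637143  0.03826093] [0.51203372 0.16152828 0.038908  ]
now [ 0.5943 -0.1621  0.4586] [ 1.7983e+02  1.6000e-01 -2.6840e+01] 7.22 F [ 0.3  0.3 -1.4] w 0.0767
[-21.93 -24.89  -0.15] spin 0.003
[-21.89 -24.94  15.85] spin 0.003
```

View pics/s6.png

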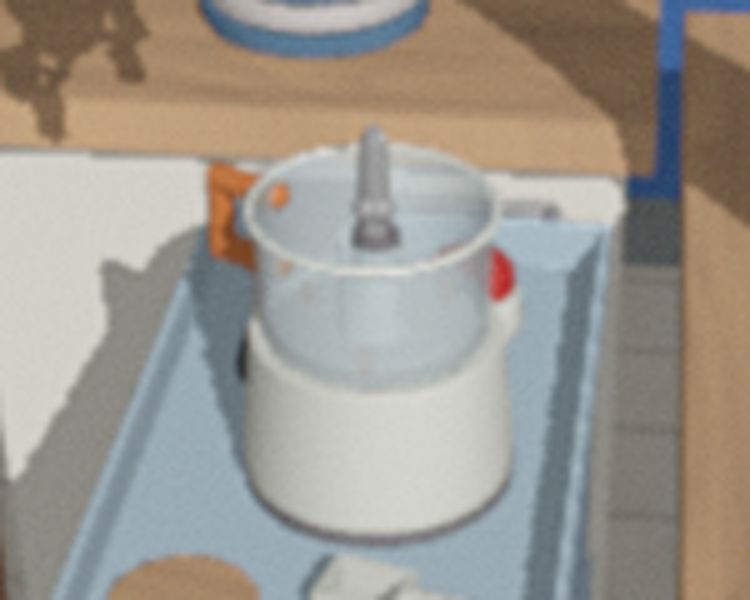

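View pics/w6.png

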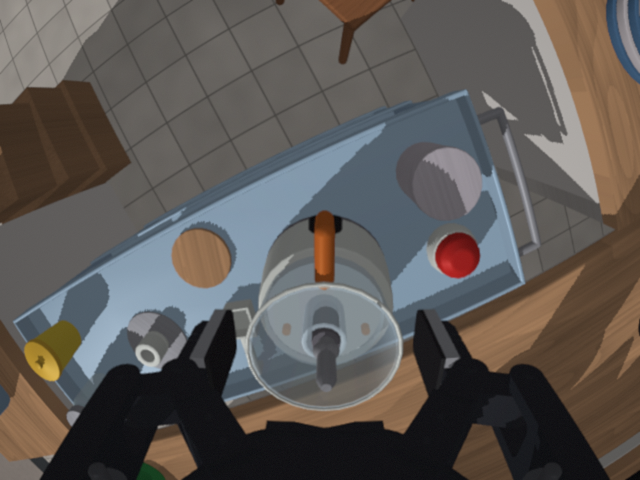

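Request:
move_arm(
  rows=[
    [1,[-21.9,-24.9,0],-0.469],
    [1,[-21.9,-24.9,0],-0.469],
    [1,[-21.9,-24.9,0],-0.469],
    [1,[-21.9,-24.9,0],-0.469],
    [1,[-21.9,-24.9,0],-0.469],
    [1,[-21.9,-24.9,6],-0.469],
    [1,[-21.9,-24.9,8],-0.469],
    [1,[-21.9,-24.9,8],-0.469],
  ],
)

```text
clock: 7.88
tool_pos: [0.5146, 0.1425, 0.3903]
orientation: [179.9, 0.3, 0.1]
contact_force: [0.8, 0.1, -0.4]
gripper_width: 0.0854
```

Request:
move_arm(
  rows=[
    [1,[0,0,0],0],
  ],
)

```text
clock: 7.97
tool_pos: [0.5111, 0.1491, 0.3852]
orientation: [180.0, 0.8, 0.6]
contact_force: [-1.3, 0.1, 0.2]
gripper_width: 0.0854
```

Run:
```python
from h import *
p,d=cams.read_camera("wrist");c=cams.calibration("wrist")
cv2.imwrite("pics/w7.png",p[:,:,::-1]);np.savez("w7.npz",p=p,d=d)
v,u=np.mgrid[:480,:640];a=(u-c["cx"])/c["fx"];b=(v-c["cy"])/c["fy"];th=np.hypot(a,b)
k=np.where(th>1e-6,np.tan(th)/th,1);P=np.stack([a*k*d,b*k*d,d],-1)
R=c["extrinsics"][:3,:3];t=c["extrinsics"][:3,3];X=(P-t)@R;Y=X.reshape(-1,3)
m=(abs(Y[:,0]-.511)<.06)&(abs(Y[:,1]-.16)<.06)&(Y[:,2]>.034)&(Y[:,2]<.046);Q=Y[m]
print(len(Q),np.median(Q,0),(np.percentile(Q,1,0)+np.percentile(Q,99,0))/2)
m=(np.hypot(Y[:,0]-.511,Y[:,1]-.16)<.06)&(np.hypot(Y[:,0]-.511,Y[:,1]-.16)>.022)&(Y[:,2]<.06);Q=Y[m];print(np.percentile(Q[:,2],[1,10,50,90,99]), Q[Q[:,2]>.012][::20].round(3))
plan([(.5117,.160,.181,0)])
```

```text
1229 [0.5159814  0.15587451 0.04081739] [0.51566053 0.15590927 0.03866827]
[-0.00040375  0.00069882  0.00468731  0.00613904  0.04065822] [[0.536 0.157 0.013]
 [0.536 0.157 0.024]
 [0.535 0.156 0.025]
 [0.535 0.156 0.03 ]
 [0.534 0.16  0.031]
 [0.534 0.164 0.032]
 [0.532 0.146 0.023]
 [0.534 0.152 0.04 ]
 [0.534 0.161 0.042]
 [0.531 0.144 0.026]
 [0.533 0.15  0.04 ]
 [0.532 0.146 0.04 ]
 [0.525 0.138 0.013]
 [0.53  0.143 0.041]
 [0.527 0.145 0.039]
 [0.525 0.139 0.038]
 [0.523 0.139 0.04 ]
 [0.52  0.138 0.04 ]
 [0.515 0.138 0.041]]
now [0.5122 0.1464 0.3866] [179.9    0.69   0.48] 8.02 F [ 0.1 -0.4 -0.9] w 0.0853
[ 0.21 -1.4  20.55] spin 0.008
```

View pics/w7.png

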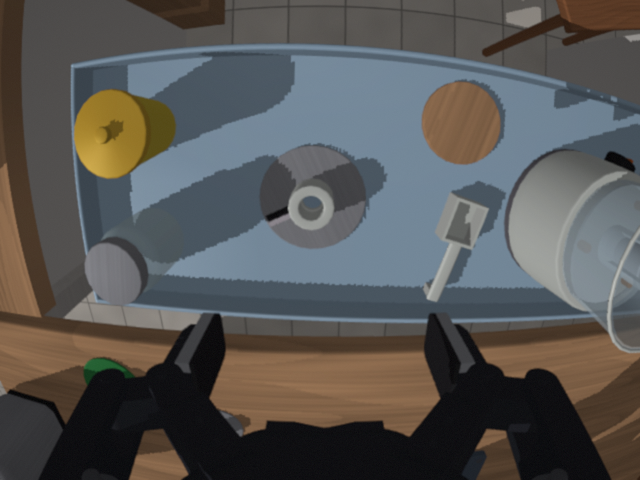

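Request:
move_arm(
  rows=[
    [1,[0.1,-1.3,4],0.008],
    [1,[0.1,-1.3,8],0.008],
    [1,[0.1,-1.3,12],0.008],
    [1,[0.1,-1.3,12],0.008],
    [1,[0.1,-1.3,12],0.008],
    [1,[0.1,-1.3,12],0.008],
  ],
)

```text
clock: 8.52
tool_pos: [0.5125, 0.1586, 0.2679]
orientation: [179.9, 0.6, -0.0]
contact_force: [0.3, 0.5, 0.2]
gripper_width: 0.0855
```

```bash
cat >> h.py <<'E'
def wcloud(c,d):
    v,u=np.mgrid[:480,:640];a=(u-c["cx"])/c["fx"];b=(v-c["cy"])/c["fy"];th=np.hypot(a,b)
    k=np.where(th>1e-6,np.tan(th)/th,1);P=np.stack([a*k*d,b*k*d,d],-1)
    R=c["extrinsics"][:3,:3];t=c["extrinsics"][:3,3];return (P-t)@R
def circ(Q,r,x0):
    from scipy.optimize import least_squares
    return least_squares(lambda a:np.hypot(Q[:,0]-a[0],Q[:,1]-a[1])-r,x0,loss="soft_l1",f_scale=.001).x
E
python3 - <<'E'
from h import *
for i in range(2):
    s=status.sense()["tool_pos"]
    c=cams.calibration("wrist");p,d=cams.read_camera("wrist")
    X=wcloud(c,d);Y=X.reshape(-1,3)
    m=(abs(Y[:,0]-.511)<.03)&(abs(Y[:,1]-.16)<.03)&(Y[:,2]>.036)&(Y[:,2]<.045);Q=Y[m]
    h=cv2.minEnclosingCircle((Q[:,:2]*1e4).astype(np.float32))
    pts=(np.percentile(Q,1,0)+np.percentile(Q,99,0))/2
    print(s.round(4),len(Q),np.median(Q,0).round(4),pts.round(4),h)
cv2.imwrite("pics/w8.png",p[:,:,::-1])
c=cams.calibration("top");p,d=cams.read_camera("top");Y=cloud(c,d).reshape(-1,3)
plan([(.5117,.160,.181,0)])
E
```

```text
[0.5125 0.1586 0.2679] 2637 [0.5154 0.159  0.0394] [0.5142 0.159  0.0387] ((5139.04736328125, 1591.7828369140625), 205.3249969482422)
[0.5127 0.1588 0.2687] 2612 [0.5152 0.1589 0.0394] [0.5142 0.1592 0.0387] ((5137.349609375, 1589.9454345703125), 206.52438354492188)
now [0.5125 0.159  0.2689] [ 1.7996e+02  4.8000e-01 -2.0000e-02] 8.67 F [-0.4 -0.1 -0.1] w 0.0855
[-0.01 -0.11  8.79] spin -0.0
```

View pics/w8.png

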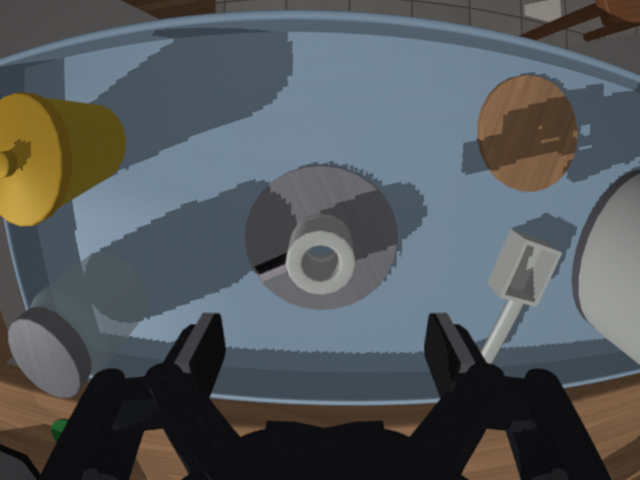

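Request:
move_arm(
  rows=[
    [1,[0.05,0,4],0],
    [1,[0.05,0,7],0],
    [1,[0.05,0,8.9],0],
    [1,[0.05,0,8.9],0],
    [1,[0.05,0,8.9],0],
  ],
  force=60,
)

```text
clock: 9.08
tool_pos: [0.5127, 0.1589, 0.1808]
orientation: [180.0, 0.5, -0.0]
contact_force: [0.7, 0.9, -0.3]
gripper_width: 0.0854
```

Request:
move_arm(
  rows=[
    [-1,[0,0,0],0],
    [-1,[0,0,0],0],
    [-1,[0,0,0],0],
    [-1,[0,0,0],0],
    [-1,[0,0,0],0],
    [-1,[0,0,0],0],
  ],
  force=60,
)

```text
clock: 9.58
tool_pos: [0.5131, 0.1592, 0.1824]
orientation: [-180.0, 0.3, -0.0]
contact_force: [-3.2, -0.7, 14.0]
gripper_width: 0.0399
```

Run:
```python
from h import *
p,d=cams.read_camera("wrist");cv2.imwrite("pics/w9.png",p[:,:,::-1])
plan([(.5127,.159,.181,0),(.5127,.159,.46,0)])
```

```text
now [0.5131 0.1591 0.1824] [-1.7999e+02  3.3000e-01 -5.0000e-02] 9.63 F [-1.6 -0.4 13.6] w 0.0397
[-0.04  0.01  0.14] spin -0.001
[-2.000e-01  1.000e-02 -2.776e+01] spin -0.001
```

View pics/w9.png

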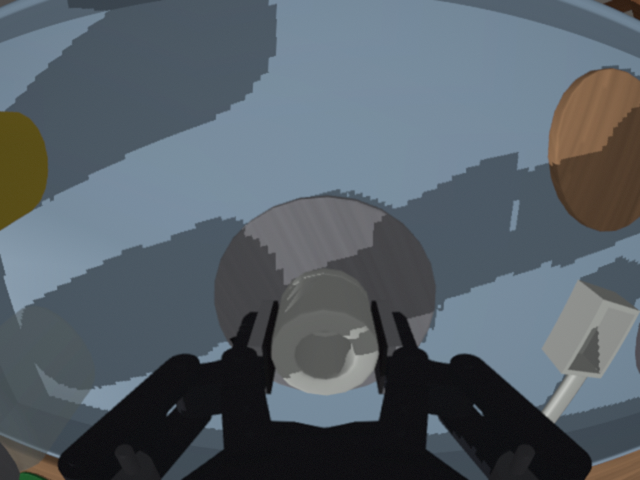

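Request:
move_arm(
  rows=[
    [-1,[0,0,-2],0],
    [-1,[0,0,-6],0],
    [-1,[0,0,-10],0],
    [-1,[0,0,-14],0],
    [-1,[0,0,-18],0],
    [-1,[0,0,-22],0],
    [-1,[0,0,-26],0],
    [-1,[0,0,-27.8],0],
  ],
)

```text
clock: 10.3
tool_pos: [0.5146, 0.159, 0.4662]
orientation: [-179.8, -0.0, -0.1]
contact_force: [-0.3, 1.2, -0.6]
gripper_width: 0.0397
```

Run:
```python
from h import *
c=cams.calibration("top")
p,d=cams.read_camera("top");cv2.imwrite("pics/t10.png",p[:,:,::-1]);np.savez("t10.npz",p=p,d=d)
q,dd=cams.read_camera("side");cs=cams.calibration("side");cv2.imwrite("pics/s10.png",q[:,:,::-1]);np.savez("s10.npz",p=q,d=dd)
for n,c,d in (("top",c,d),("side",cs,dd)):
    Y=cloud(c,d).reshape(-1,3)
    Q=Y[(np.hypot(Y[:,0]-.502,Y[:,1]+.119)<.03)&(Y[:,2]>.18)&(Y[:,2]<.24)]
    print(n,len(Q),Q.round(4)[np.argsort(Q[:,2])][::6])
plan([(.502,-.119,.46,0)])
```

```text
top 91 [[ 0.5033 -0.1108  0.1806]
 [ 0.5072 -0.1106  0.1817]
 [ 0.4999 -0.112   0.1851]
 [ 0.5026 -0.1113  0.19  ]
 [ 0.4944 -0.1181  0.1969]
 [ 0.4991 -0.1114  0.2014]
 [ 0.4939 -0.1147  0.2051]
 [ 0.4947 -0.1218  0.2099]
 [ 0.5046 -0.1257  0.2114]
 [ 0.4977 -0.1174  0.2131]
 [ 0.4972 -0.1132  0.2145]
 [ 0.5031 -0.121   0.2158]
 [ 0.5067 -0.1188  0.2175]
 [ 0.502  -0.1184  0.2194]
 [ 0.5038 -0.1183  0.2201]
 [ 0.5012 -0.1218  0.222 ]]
side 90 [[ 0.4991 -0.1094  0.1804]
 [ 0.4969 -0.1142  0.1838]
 [ 0.5043 -0.1102  0.1856]
 [ 0.5011 -0.1054  0.1885]
 [ 0.4945 -0.1167  0.1914]
 [ 0.499  -0.1103  0.1947]
 [ 0.5107 -0.1215  0.1967]
 [ 0.5041 -0.1108  0.2001]
 [ 0.5067 -0.1113  0.2026]
 [ 0.4965 -0.1131  0.205 ]
 [ 0.4986 -0.1091  0.2071]
 [ 0.5093 -0.112   0.2107]
 [ 0.5039 -0.1109  0.2116]
 [ 0.501  -0.1087  0.2159]
 [ 0.5044 -0.1162  0.2175]]
now [0.5149 0.1591 0.4647] [-1.7983e+02 -7.0000e-02 -7.0000e-02] 10.4 F [ 0.3  0.4 -1.3] w 0.0394
[-1.26 27.81  0.39] spin -0.001
```

View pics/t10.png

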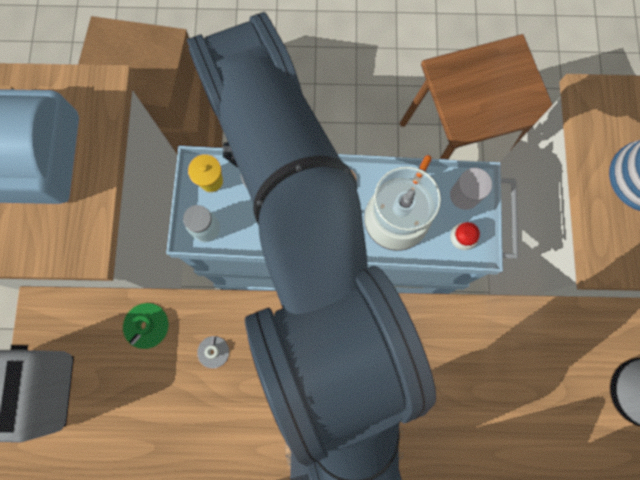

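View pics/s10.png

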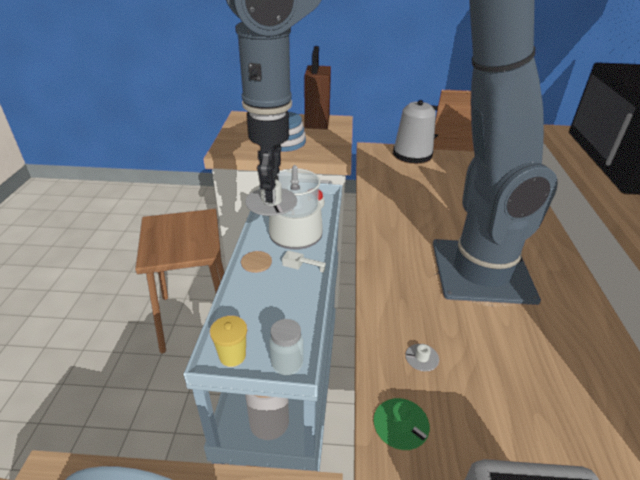

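Run:
```python
from h import *
for n,f in (("top","t10"),("side","s10")):
    c=cams.calibration(n);z=np.load(f+".npz");p,d=z["p"],z["d"]
    Y=cloud(c,d).reshape(-1,3)
    Q=Y[(np.hypot(Y[:,0]-.502,Y[:,1]+.119)<.02)&(Y[:,2]>.182)&(Y[:,2]<.208)]
    o=c["extrinsics"];O=-o[:3,:3].T@o[:3,3]
    print(n,len(Q),circ(Q,.008,[.502,-.119]),Q.mean(0),O)
    # predicted projections for axis
    for x in (.500,.502,.504): print(x,proj(c,[x,-.119,.22]).round(1),proj(c,[x,-.119,.19]).round(1))
    v=cv2.resize(p[150:240,360:450] if n=="top" else p[155:215,265:325],None,fx=8,fy=8,interpolation=cv2.INTER_NEAREST)
    cv2.imwrite(f"pics/{n}_post.png",v[:,:,::-1])
```

```text
top 30 [ 0.50234972 -0.1194553 ] [ 0.49682821 -0.11635966  0.19454603] [0.17920721 0.06118359 1.2381346 ]
0.5 [411.4 191.9] [408.8 196.3]
0.502 [411.4 190.9] [408.8 195.4]
0.504 [411.4 189.9] [408.8 194.4]
side 58 [ 0.50250596 -0.11721194] [ 0.50107603 -0.11201122  0.19481336] [0.37539834 0.92201954 0.77611805]
0.5 [294.8 164.7] [295.  174.9]
0.502 [294.  164.6] [294.2 174.9]
0.504 [293.3 164.6] [293.5 174.9]
```

View pics/top_post.png

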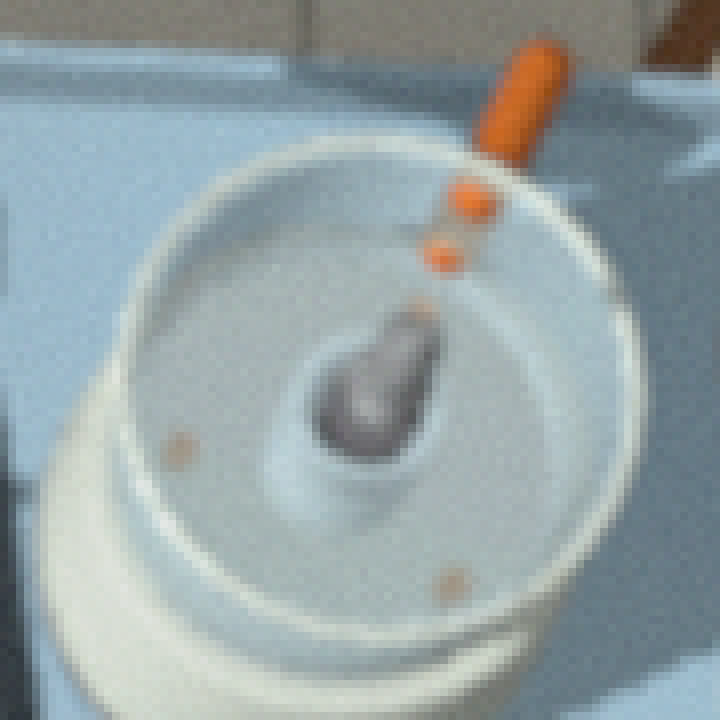

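View pics/side_post.png

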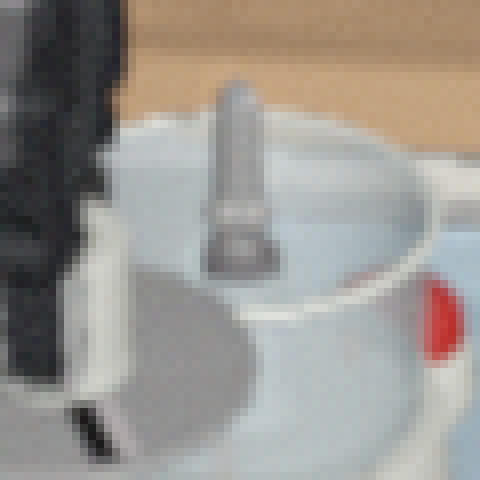

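```bash
python3 -c "
from h import *
plan([(.504,-.1195,.46,0),(.504,-.1195,.425,0)])"
```

```text
now [0.5149 0.1591 0.4647] [-1.7983e+02 -7.0000e-02 -7.0000e-02] 10.4 F [ 0.3  0.4 -1.3] w 0.0394
[-1.06 27.86  0.39] spin -0.001
[-1.06 27.87  3.89] spin -0.001
```

Request:
move_arm(
  rows=[
    [-1,[-1.06,3,0.4],0],
    [-1,[-1.06,7,0.4],0],
    [-1,[-1.06,11,0.4],0],
    [-1,[-1.06,15,0.4],0],
    [-1,[-1.06,19,0.4],0],
    [-1,[-1.06,23,0.4],0],
    [-1,[-1.06,26.5,0.4],0],
    [-1,[-1.06,27.86,0.4],0],
  ],
)

```text
clock: 11.07
tool_pos: [0.5025, -0.125, 0.4588]
orientation: [-180.0, 0.1, -0.4]
contact_force: [0.5, 0.1, -1.1]
gripper_width: 0.0396
```

Request:
move_arm(
  rows=[
    [-1,[0,0,0],0],
    [-1,[0,0,0],0],
    [-1,[0,0,0],0],
  ],
)

```text
clock: 11.32
tool_pos: [0.5024, -0.124, 0.458]
orientation: [-179.9, 0.1, -0.4]
contact_force: [-0.2, 0.3, -1.2]
gripper_width: 0.0395
```

Run:
```python
from h import *
plan([(.504,-.1195,.46,0),(.504,-.1195,.425,0)])
for n in ("side","wrist"):
    p,d=cams.read_camera(n);c=cams.calibration(n);np.savez(f"{n}11.npz",p=p,d=d)
    cv2.imwrite(f"pics/{n}11.png",(p if n=="wrist" else cv2.resize(p[90:260,220:370],None,fx=3.5,fy=3.5,interpolation=cv2.INTER_CUBIC))[:,:,::-1])
```

```text
now [ 0.5024 -0.124   0.458 ] [-1.7992e+02  1.4000e-01 -3.8000e-01] 11.32 F [-0.2  0.3 -1.2] w 0.0395
[ 0.16 -0.45 -0.2 ] spin -0.007
[ 0.17 -0.45  3.3 ] spin -0.007
```

View pics/side11.png

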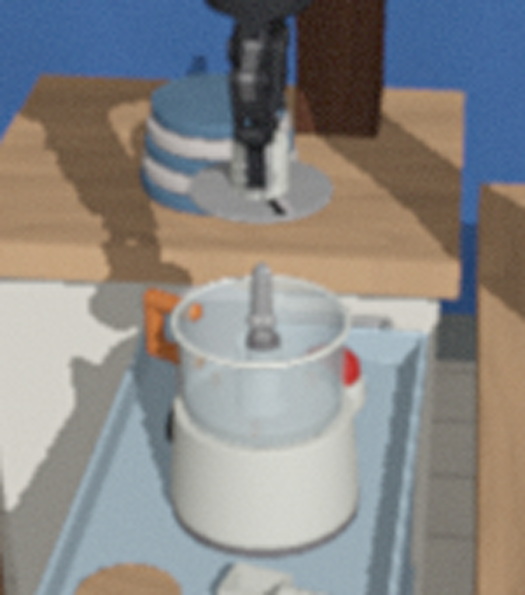

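View pics/wrist11.png

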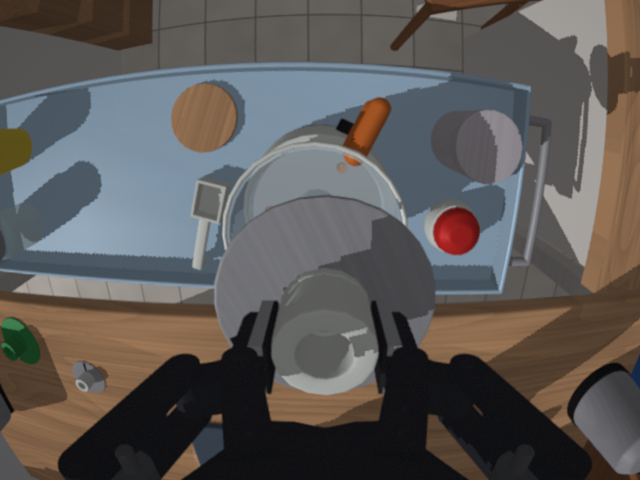

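Request:
move_arm(
  rows=[
    [-1,[0.17,-0.45,1.5],-0.007],
    [-1,[0.17,-0.45,3],-0.007],
    [-1,[0.17,-0.45,4],-0.007],
    [-1,[0.17,-0.45,4],-0.007],
    [-1,[0.17,-0.45,4],-0.007],
    [-1,[0.17,-0.45,4],-0.007],
  ],
)

```text
clock: 11.92
tool_pos: [0.5047, -0.1181, 0.4191]
orientation: [-179.9, 0.0, 0.2]
contact_force: [0.7, -0.9, -2.1]
gripper_width: 0.0397
```

```bash
cat > disc.py <<'E'
from h import *
import sys
plan([(.504,-.1195,float(a),0) for a in sys.argv[2:]])
p,d=cams.read_camera("side");c=cams.calibration("side")
q=p[90:260,220:370];cv2.imwrite(f"pics/s{sys.argv[1]}.png",cv2.resize(q,None,fx=3.5,fy=3.5,interpolation=cv2.INTER_CUBIC)[:,:,::-1])
np.savez(f"s{sys.argv[1]}.npz",p=p,d=d)
Y=cloud(c,d).reshape(-1,3)
zt=status.sense()["tool_pos"][2]-.182
Q=Y[(np.hypot(Y[:,0]-.502,Y[:,1]+.119)<.056)&(abs(Y[:,2]-zt-.004)<.006)]
# plane + circle via enclosing circle
A=np.c_[Q[:,:2]-[.502,-.119],np.ones(len(Q))];k=np.linalg.lstsq(A,Q[:,2],rcond=None)[0]
print(len(Q),"plane slope",k.round(3),"center mid",((np.percentile(Q,1,0)+np.percentile(Q,99,0))/2).round(4),"ext",(np.percentile(Q,99,0)-np.percentile(Q,1,0)).round(4),cv2.minEnclosingCircle((Q[:,:2]*1e4).astype(np.float32)))
E
python3 disc.py 12 .41 .405 .40 .39 .38 .37
python3 - <<'E'
from h import *
p,d=cams.read_camera("wrist");cv2.imwrite("pics/w12.png",p[:,:,::-1])
E
```

```text
now [ 0.5047 -0.1181  0.4191] [-1.7992e+02  4.0000e-02  2.0000e-01] 11.92 F [ 0.7 -0.9 -2.1] w 0.0397
[-0.07  0.14  0.91] spin 0.003
[-0.06  0.15  1.41] spin 0.003
[-0.06  0.15  1.91] spin 0.003
[-0.06  0.15  2.91] spin 0.003
[-0.06  0.15  3.91] spin 0.003
[-0.06  0.15  4.91] spin 0.003
482 plane slope [-0.002 -0.     0.24 ] center mid [ 0.5041 -0.1119  0.2403] ext [0.0983 0.091  0.0082] ((5037.7265625, -1149.355224609375), 530.1736450195312)
```

View pics/s12.png

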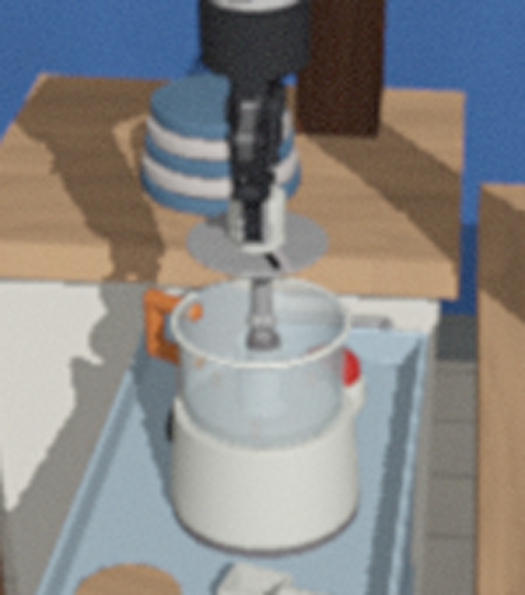

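View pics/w12.png

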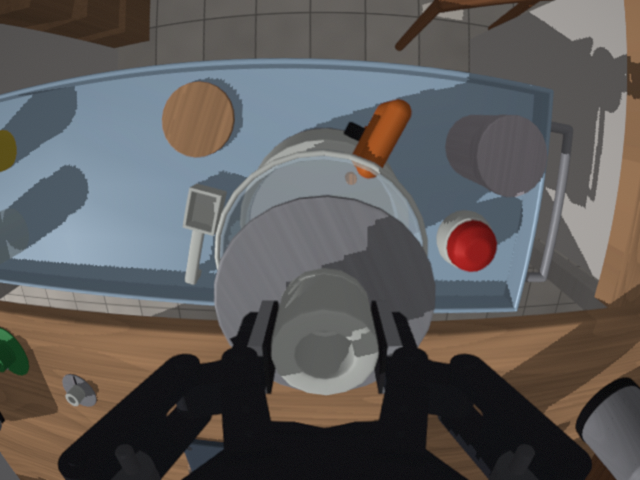

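Request:
move_arm(
  rows=[
    [-1,[-0.11,0.17,0],0],
    [-1,[-0.11,0.17,0],0],
    [-1,[-0.11,0.17,0.6],0],
    [-1,[-0.11,0.17,0.9],0],
    [-1,[-0.11,0.17,1.2],0],
    [-1,[-0.11,0.17,1.2],0],
    [-1,[-0.11,0.17,1.2],0],
  ],
)

```text
clock: 12.6
tool_pos: [0.5035, -0.1201, 0.4069]
orientation: [-179.9, 0.1, 0.2]
contact_force: [-0.5, 0.0, -1.2]
gripper_width: 0.0396
```

```bash
python3 disc.py 13 .40 .39 .38 .37
```

```text
now [ 0.5035 -0.1201  0.4069] [-1.7992e+02  5.0000e-02  1.6000e-01] 12.6 F [-0.5  0.  -1.2] w 0.0396
[ 0.05 -0.06  0.69] spin 0.003
[ 0.06 -0.06  1.69] spin 0.003
[ 0.06 -0.06  2.69] spin 0.003
[ 0.06 -0.05  3.69] spin 0.003
471 plane slope [0.004 0.001 0.227] center mid [ 0.503  -0.1146  0.2288] ext [0.0972 0.0919 0.0093] ((5038.03173828125, -1176.232421875), 530.78076171875)
```

View pics/s13.png

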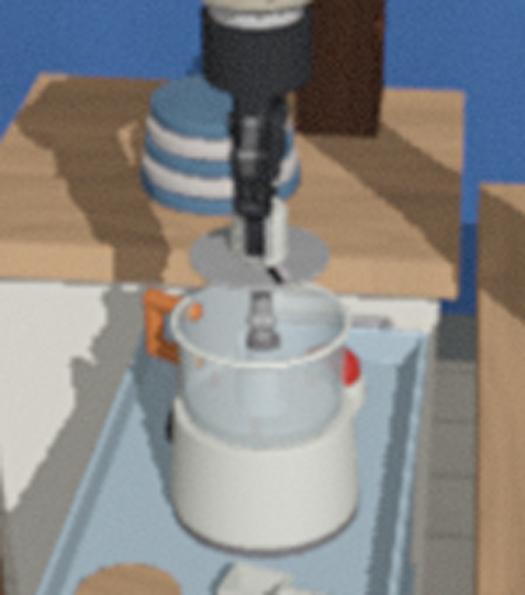

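Request:
move_arm(
  rows=[
    [-1,[0,0,0.4],0],
    [-1,[0,0,0.7],0],
    [-1,[0,0,1.0],0],
    [-1,[0,0,1.3],0],
    [-1,[0,0,1.3],0],
  ],
)

```text
clock: 13.07
tool_pos: [0.5033, -0.1198, 0.3933]
orientation: [-179.9, 0.1, 0.2]
contact_force: [0.8, 1.4, -2.7]
gripper_width: 0.0395
```

Request:
move_arm(
  rows=[
    [-1,[0,0,0.4],0],
    [-1,[0,0,0.8],0],
    [-1,[0,0,1.2],0],
    [-1,[0,0,1.2],0],
  ],
)

```text
clock: 13.4
tool_pos: [0.5031, -0.1196, 0.3804]
orientation: [-179.9, 0.2, 0.2]
contact_force: [-1.3, 2.7, -2.9]
gripper_width: 0.0401
```

```bash
python3 disc.py 14 .37 .36 .35 .34
```

```text
now [ 0.5031 -0.1196  0.3804] [-1.7987e+02  1.7000e-01  1.9000e-01] 13.4 F [-1.3  2.7 -2.9] w 0.0401
[ 0.09 -0.01  1.04] spin 0.003
[ 0.1  -0.01  2.04] spin 0.003
[ 0.1  -0.    3.04] spin 0.003
[ 0.1  -0.    4.04] spin 0.003
478 plane slope [0.002 0.003 0.201] center mid [ 0.5022 -0.1134  0.2022] ext [0.0969 0.0929 0.0088] ((5014.4296875, -1174.2205810546875), 537.1643676757812)
```

View pics/s14.png

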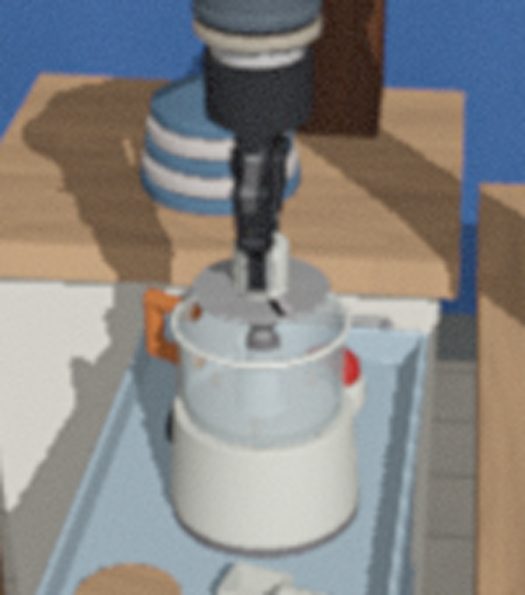

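Request:
move_arm(
  rows=[
    [-1,[0,-0.05,0.5],0],
    [-1,[0,-0.05,1.0],0],
    [-1,[0,-0.05,1.5],0],
    [-1,[0,-0.05,1.7],0],
    [-1,[0,-0.05,1.7],0],
  ],
  force=90,
)

```text
clock: 13.87
tool_pos: [0.5029, -0.1192, 0.363]
orientation: [-179.9, 0.2, 0.2]
contact_force: [-0.8, -1.2, -1.0]
gripper_width: 0.0393
```

Now onto the balls and past them, watching the force.

Request:
move_arm(
  rows=[
    [-1,[0,0,0.3],0],
    [-1,[0,0,0.6],0],
    [-1,[0,0,0.8],0],
    [-1,[0,0,0.8],0],
  ],
  force=90,
)

```text
clock: 14.2
tool_pos: [0.5029, -0.1188, 0.3548]
orientation: [-179.8, 0.2, 0.2]
contact_force: [-0.1, 3.1, -3.9]
gripper_width: 0.0393
```

```bash
python3 disc.py 15 .35 .34
```

```text
now [ 0.5029 -0.1188  0.3548] [-179.84    0.24    0.2 ] 14.2 F [-0.1  3.1 -3.9] w 0.0393
[0.11 0.07 0.48] spin 0.003
[0.12 0.07 1.48] spin 0.003
484 plane slope [-0.003  0.005  0.175] center mid [ 0.5026 -0.1122  0.176 ] ext [0.0976 0.0912 0.0085] ((5006.96826171875, -1188.7161865234375), 552.0164184570312)
```

View pics/s15.png

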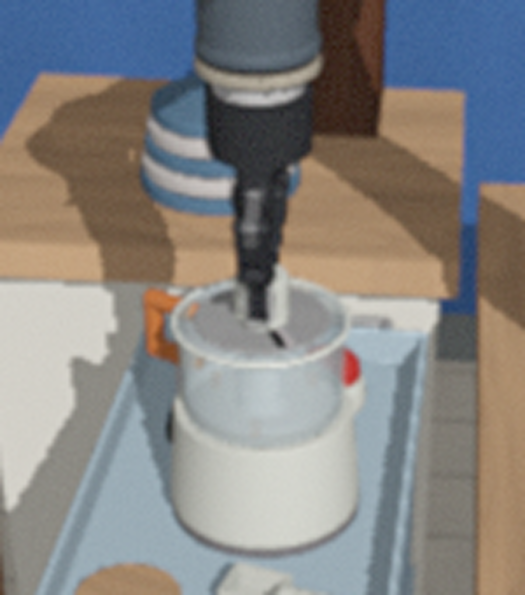

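Request:
move_arm(
  rows=[
    [-1,[0,-0.03,0.4],0],
    [-1,[0,-0.03,0.8],0],
    [-1,[0,-0.03,1.1],0],
    [-1,[0,-0.03,1.3],0],
    [-1,[0,-0.03,1.3],0],
  ],
)

```text
clock: 14.67
tool_pos: [0.5028, -0.1186, 0.3426]
orientation: [-179.8, 0.2, 0.2]
contact_force: [-4.1, 1.6, 12.1]
gripper_width: 0.0389
```

```bash
python3 disc.py 16 .34
python3 - <<'E'
from h import *
p,d=cams.read_camera("wrist");cv2.imwrite("pics/w16.png",p[:,:,::-1])
E
```

```text
now [ 0.5028 -0.1186  0.3426] [-179.85    0.21    0.18] 14.67 F [-4.1  1.6 12.1] w 0.0389
[0.12 0.09 0.26] spin 0.003
429 plane slope [-0.003  0.014  0.163] center mid [ 0.5024 -0.1178  0.1641] ext [0.099  0.09   0.0087] ((5028.0380859375, -1213.266357421875), 539.722412109375)
```

View pics/s16.png

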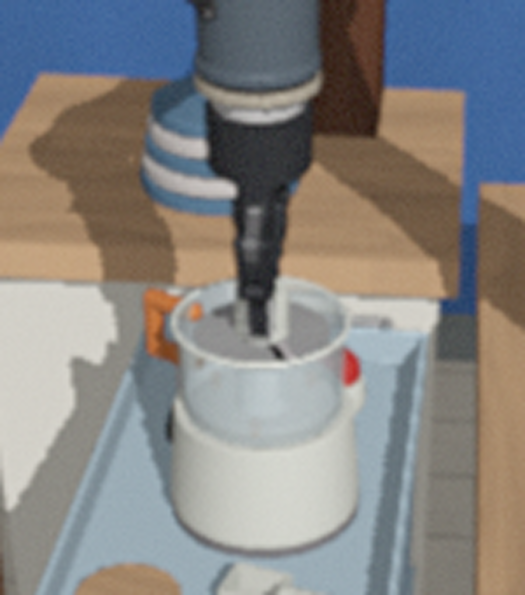

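View pics/w16.png

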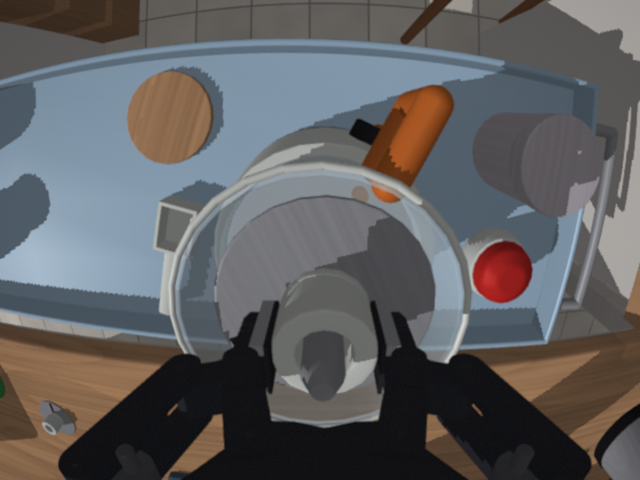

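Request:
move_arm(
  rows=[
    [-1,[0,0,0.2],0],
    [-1,[0,0,0.4],0],
    [-1,[0,0,0.4],0],
    [-1,[0,0,0.4],0],
  ],
)

```text
clock: 15.1
tool_pos: [0.5025, -0.1187, 0.3423]
orientation: [-179.9, 0.0, 0.2]
contact_force: [-15.5, 5.3, 49.5]
gripper_width: 0.0392
```

Request:
move_arm(
  rows=[
    [-1,[0,0,-0.15],0],
    [-1,[0,0,-0.15],0],
    [0.25,[0,0,-0.15],0],
    [0.25,[0,0,-0.15],0],
    [0.25,[0,0,-0.15],0],
    [0.25,[0,0,-0.15],0],
    [0.25,[0,0,-0.15],0],
  ],
)

```text
clock: 15.68
tool_pos: [0.5026, -0.1188, 0.3435]
orientation: [-179.9, 0.0, 0.1]
contact_force: [0.2, 0.4, 0.2]
gripper_width: 0.0535
```

Request:
move_arm(
  rows=[
    [0.25,[0,0,-2],0],
    [0.25,[0,0,-5],0],
    [0.25,[0,0,-9],0],
    [0.25,[0,0,-13],0],
    [0.25,[0,0,-17],0],
    [0.25,[0,0,-17],0],
  ],
)

```text
clock: 16.18
tool_pos: [0.5035, -0.1197, 0.5211]
orientation: [-180.0, -0.6, 0.1]
contact_force: [-0.1, -0.7, 0.3]
gripper_width: 0.0533
```

```bash
sed -i 's/^zt=.*/zt=.160/' disc.py; python3 disc.py 17 .5
python3 - <<'E'
from h import *
p,d=cams.read_camera("wrist");cv2.imwrite("pics/w17.png",p[:,:,::-1])
E
```

```text
now [ 0.5035 -0.1197  0.5211] [-1.7996e+02 -6.1000e-01  1.2000e-01] 16.18 F [-0.1 -0.7  0.3] w 0.0533
[ 0.02 -0.01  2.11] spin 0.002
432 plane slope [0.004 0.015 0.163] center mid [ 0.5023 -0.116   0.164 ] ext [0.099  0.0899 0.0077] ((5028.19384765625, -1204.9364013671875), 544.1768798828125)
```

View pics/s17.png

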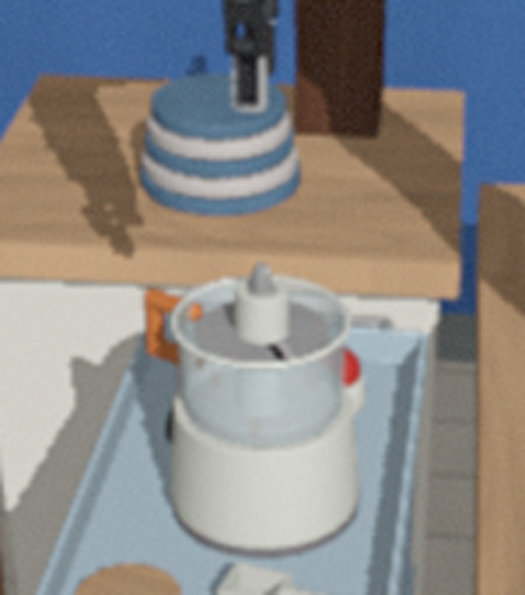

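View pics/w17.png

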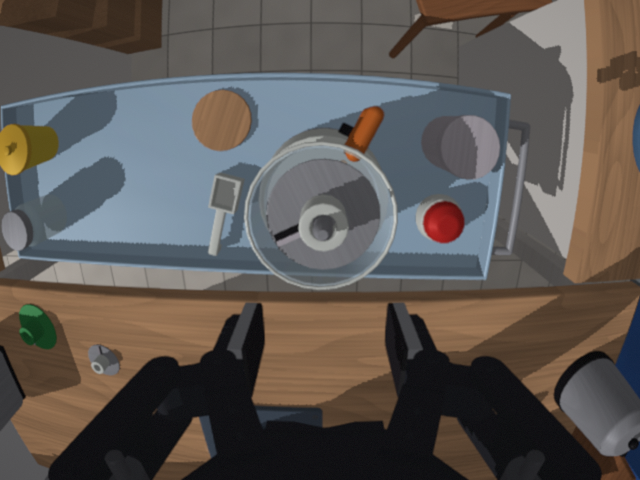

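Run:
```python
from h import *
p,d=cams.read_camera("side");c=cams.calibration("side");Y=cloud(c,d).reshape(-1,3)
r=np.hypot(Y[:,0]-.5025,Y[:,1]+.118)
Q=Y[(r<.019)&(r>.011)&(Y[:,2]>.19)&(Y[:,2]<.23)];print("hub top",len(Q),np.percentile(Q[:,2],[50,75,90]))
p,d=cams.read_camera("wrist");c=cams.calibration("wrist");Y=wcloud(c,d).reshape(-1,3)
r=np.hypot(Y[:,0]-.5035,Y[:,1]+.119)
Q=Y[(r<.05)&(r>.026)&(Y[:,2]>.14)&(Y[:,2]<.18)];A=np.c_[Q[:,:2]-[.5035,-.119],np.ones(len(Q))];print("plate",len(Q),np.median(Q[:,2]),np.linalg.lstsq(A,Q[:,2],rcond=None)[0].round(3))
Q=Y[(r<.019)&(r>.0115)&(Y[:,2]>.19)&(Y[:,2]<.215)];print("hub",np.median(Q[:,2]))
from workcell import ticket
print(status.sense()["contact_force"]);print(ticket.finish_job())
```

```text
hub top 48 [0.19890163 0.19973184 0.20045547]
plate 6600 0.1632980253518874 [0.    0.01  0.163]
hub 0.19914722246481414
[-0.29154389 -0.70486168 -0.49788314]
the job is handed in; nothing more can be done
None
```

I turned the bowl by its handle, keeping the handle loosely between the part-closed fingers, until it dropped over the pegs. I then took the larger grey disc by its hub, threaded it onto the post and pressed it past the catch. It came to a firm stop at about 50 N wrist force. I let go, moved the arm clear and handed the job in at about 16 s of the 61 s allowed.

My last checks, with nothing touching the robot:

| Check | Measured | Expected |
|---|---|---|
| Disc plate top | 0.163–0.164 m | 0.164 m |
| Hub top | 0.199 m | 0.200 m |
| Disc tilt | about 0.01 rad (limit 0.07) | 0 |
| Handle top | about 0.170 m, handle above the dial (both just after the bowl dropped) | 0.170 m (drawn from the given sizes) |

- **Camera disagreement:** the side and top cameras differed by about 2 mm in y. I aligned the disc to the post within each camera's own readings, so this did not matter.
- **Rim height not confirmed:** my one depth check of the bowl's rim was spoiled by other points in its window. The drop is judged from the handle height and the pictures.
- **Catch not felt separately:** the force readings I took on the way down showed no clear peak at the spring balls. That the disc is home rests on the firm stop and the heights above.
- **Other things on the tier:** they look unmoved in the pictures, but I did not measure them.

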